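# Hang a second key fob on an occupied hook and press the pair home

## Task

Take the tall key fob out of the wooden rack and thread it over the upturned tip of the hook stand's arm, in front of the short fob that already hangs there, without knocking that one off. Still holding the tall fob, slide the pair back along the arm and press them gently against the sprung rubber buffer until you feel it give a little, keep that light push on for about half a second, well short of bottoming the buffer, then let go so that both fobs hang freely side by side. Leave the other fob in the rack and the things round about where they are.

Things in the scene. Friction and masses are not known exactly. Their poses are not given: they have to be found in the camera images.
- tall_fob: The fob to hang: upright light wood plate, 12 mm thick (x), 44 wide (y), 130 tall (z up), 60-120 g. Origin: centre of underside. A slot runs through it along x: 14 mm wide (y), from 52 to 76 mm above the origin, flat top and bottom. The body ends at 86 mm; above it, to 130 mm, is a grip tab 28 mm wide (y), 12 thick (x). It stands in either slot of the rack. Front and back look the same.
- hung_fob: Short fob hanging on the stand's arm, somewhere between tip and buffer: same plate and slot as the tall fob but no tab, so 86 mm tall, 12 thick (x), 44 wide (y). Origin: centre of its underside, 53 mm above the desk as it hangs. Slides loosely on the arm (under 1 N).
- spare_fob: Short fob like the hung one, 86 mm tall, standing in the other slot of the rack. Leave it there. Origin: centre of its underside.
- rack: Fixed dark wooden block 110 x 68 x 36 mm (x, y, z). Origin: centre of its underside. Two slots from above, 15 mm (x) by 48 mm (y), 30 mm deep, centred at x = -28 and +28 mm. A fob stands upright in each, its thickness along the rack's x, its underside 6 mm above the desk. To its left stands a computer screen, 0.5 m high, its near edge at x = 0.43, y = 0.20 m: swing clear of it.
- stand: Fixed hook stand. Origin: centre of the underside of its dark steel base, 160 x 110 x 12 mm (x, y, z). A round steel rod, 8 mm thick, rises from the base at x = +70 mm, bends and runs level as the arm along -x at y = 0, axis 125 mm above the desk, to x = -90 mm, then slants up into the tip. Nothing stands higher than the tip. Fobs hang across the arm, underside at 53 mm.
- hook_tip (a point): Centre of the rounded end of the arm's upturned tip: x = -98, y = 0, z = 135 mm in the stand's frame. Seen along the arm, rod and tip together fill heights 121 to 139 mm, so an upright fob passes over the tip with its underside 63 to 69 mm above the desk.
- hook_mid (a point): Point on the arm's axis above the stand's origin (z = 125 mm). Near it a black rubber buffer disc, 32 mm across, sits round the arm on a spring before a dark collar. The collar is clamped anywhere: the disc's front face lies at x = -12 to +20 mm (stand frame), differs each time and is not measured. It yields 1 mm per 1.5 N, bottoms after 12 mm and springs back when let go.
- mug: Mug 85 x 118 x 96 mm behind the work, a bystander. Origin: centre of its underside.
- notes: Pad of sticky notes 77 x 77 x 17 mm at the front, a bystander. Origin: centre of its underside.
- clip_dish: Round dish with paper clips, 97 mm across, 24 mm high, at the front right, a bystander. Origin: centre of its underside.
Things that resemble listed ones, but are neither listed nor needed, are in the scene too. What is shaped like the hung_fob but green is not meant.

How it is judged (in metres and radians):
On the way, in this order (a step that is already met when the one before it is completed fails the run):
1. the tall fob is threaded on the arm behind the tip (x of tall_fob in the frame of stand between -0.084 and 0.05 m and y of tall_fob in the frame of stand between -0.015 and 0.015 m and z of tall_fob in the frame of stand between 0.044 and 0.072 m), for 0.1 s.
2. the tall fob presses the hung one home against the buffer with at least 3 N (contact force between tall_fob and hung_fob above 3 N and x of tall_fob in the frame of stand between -0.045 and 0.05 m and y of tall_fob in the frame of stand between -0.015 and 0.015 m and z of tall_fob in the frame of stand between 0.044 and 0.072 m and x of hung_fob in the frame of stand between -0.03 and 0.05 m and y of hung_fob in the frame of stand between -0.015 and 0.015 m and z of hung_fob in the frame of stand between 0.044 and 0.072 m), for 0.2 s.
At the end, for the whole second after the job is handed in: Both fobs hang at rest on the arm, upright within 0.25 rad, carried by the rod, centres within 22 mm of each other, and back near the buffer (hung fob beyond x = -28 mm, tall fob beyond -42 mm in the stand's frame); the spare fob is within 20 mm of its start (x of tall_fob in the frame of stand between -0.042 and 0.05 m and y of tall_fob in the frame of stand between -0.015 and 0.015 m and z of tall_fob in the frame of stand between 0.044 and 0.072 m and angle between each of tall_fob, hung_fob's own z axis and vertical below 0.25 rad and linear speed of each of tall_fob, hung_fob below 0.03 m/s and contact force between each of tall_fob, hung_fob and stand above 0.1 N and x of hung_fob in the frame of stand between -0.028 and 0.05 m and y of hung_fob in the frame of stand between -0.015 and 0.015 m and z of hung_fob in the frame of stand between 0.044 and 0.072 m and horizontal distance between tall_fob and hung_fob below 0.022 m and distance of spare_fob from where it was at the start of the episode below 0.02 m); the robot touches nothing.
It fails at once if the hung fob is knocked off the arm (height (world z) of hung_fob below 0.035 m or x of hung_fob in the frame of stand below -0.09 m).
It fails at once if the tall fob or the fingers push the hung fob with more than 14 N (contact force between hung_fob and tall_fob above 14 N or contact force between hung_fob and the fingers above 14 N).
It fails at once if the tall fob is forced against the stand with more than 20 N (contact force between tall_fob and stand above 20 N).
It fails at once if the spare fob is taken out of the rack (distance of spare_fob from where it was at the start of the episode above 0.02 m).
It fails at once if the mug, the notes or the dish is moved by more than 20 mm (distance of any of mug, notes, clip_dish from where it was at the start of the episode above 0.02 m).
It also fails if it takes over 51 s, if anything falls off the work surface, if the arm or the gripper's body presses on something with over 40 N, if the wrist force passes 120 N, or if a joint passes its speed limit or range.

## Robot

A 6-joint arm with a two-finger parallel gripper is mounted at the origin on a cart in front of the work surface, level with it; the furniture and walls round the work are solid. World frame = base frame: x ahead of the robot, y to its left, z up, the work surface at z = 0. Lengths are in mm, angles in rad, forces in N, time in s.
With the tool pointing down it reaches from about 300 to 775 mm from the base axis. Payload 14.6 kg.
Tool frame: the origin (TCP) lies midway between the tips of the shut fingers; the grasp point (between the pads) lies 19 mm behind it; z points along the fingers, y is the line along which they close (so a half turn about z gives the same grasp; the last joint's range is limited). The gripper opens to 94 mm and grips with 3 to 60 N. Pads are 16 mm wide; open, the fingers measure 119 mm over their backs; the gripper's body (75 mm by 177 mm) begins 78 mm behind the grasp point.
Start: joints at [1.119, 0.3, 1.521, -0, 1.321, -0.067], TCP at [206.452, 509.771, 205.446] pointing down, gripper open.
Joint ranges: [-3.03, 3.03], [-0.79, 2.21], [0.23, 2.52], [-1.04, 4.18], [0, 3.07], [-2.55, 2.55]. Speed limits (rad/s): [2.22, 2.22, 2.57, 3.14, 3.14, 3.14].

## Interface

Orientations are given as [roll, pitch, yaw] about the fixed x, y, z axes, in that order (R = Rz(yaw) Ry(pitch) Rx(roll)).
In Python, from cell import manip gives the robot as it stands.
- The arm moves only by the shell command python3 -m creep 'ROWS' [OPENING] [FORCE]. ROWS is text: rows parted by semicolons, each of 6 numbers parted by spaces: the shift along the tool's x, y, z normalised to -1 to 1, where 1 is 4 cm, then the turn, a rotation vector about the tool's x, y, z normalised to -1 to 1, where 1 is pi rad. In form: dx dy dz ax ay az; .... A call has 1 to 20 rows; each row shifts and turns the commanded pose from where the row before left it, along the tool's axes as they then stand; what a row does not reach is not made up. A row lasts 1/8 s, in which the tool goes at most 62.5 mm and 10.7 degrees, less where a joint would pass 70% of its speed; a pose out of reach is approached as far as the arm can. A call with a number of a shift or a turn outside -1 to 1 is refused whole. A call with a gripper value outside its range is refused whole. OPENING is the closure, from 0 (fully open) to 1 (shut), set as the call begins (- or left out, the last holds). The fingers move at their own pace and stop on an object; FORCE is the grip in N (left out, the last holds). Time passes only in rows, so rows that do not move let the fingers close. It gives the time, the measured TCP pose, the force, the opening and the grip force at its end, in the units of the state.
- manip.read_state(): the state, without advancing time (a new reading comes with each control period).
- manip.camera(name): name is "scene" or "side" or "wrist"; returns a dict with "color" (420x560x3 uint8, red, green, blue), "range_z" (420x560 float32, mm along the optical axis (not along the pixel's ray), 0 where there is no reading), "camera_matrix" (3x3 intrinsics, pixels), "T" (4x4, takes a point from camera to world coordinates). Camera axes: x right, y down, z forward; pixel columns grow to the right and rows downward; lengths in mm; the calibration is good to about 2 mm. The wrist camera is an equidistant fisheye: a pixel r from the principal point sees the ray r / f radians off the axis. A picture is of the moment at which its call begins.
- manip.sign_off(): hands the job in; it is judged then, once.
The state is a dict: "clock": time; "joints": joint angles; "qd": joint speeds; "effort": joint torques, N m; "eef_pos": TCP position; "eef_rot": TCP orientation; "wrist_force": force on the tool from outside, world axes, zero at the start; "moment": the same for the moment, N m; "finger_gap": finger opening in mm; "finger_force": force on a finger pad.
Only numpy, scipy, OpenCV 4.12 (cv2) and the standard library are available. Lean on these libraries where they do the work, as an engineer would, in place of code of your own. Each camera call takes 0.05 s, during which the arm holds its last target. There are 200 camera calls.

## Working session

There is one attempt and no reset: what is moved stays moved. The work goes in short steps, Python scripts to look and compute and a shell command to move; the robot and the scene stay as the last step left them, time stands still between calls to the robot, and variables do not carry over. Pictures are saved under pics/ and viewed, at most 10 in all, crops included, and the job is handed in when it is done.

```bash
mkdir -p pics; python3 - <<'E'
from cell import manip
import cv2,pickle
s=manip.read_state();print(s)
d={}
for n in("scene","side"):
    c=manip.camera(n);d[n]=c;cv2.imwrite(f"pics/{n}0.png",c["color"][:,:,::-1])
    print(n,c["camera_matrix"].tolist(),c["T"].round(3).tolist())
pickle.dump(d,open("d0.pkl","wb"))
E
```

```text
{'clock': 0.0, 'joints': array([ 1.11939795e+00,  3.00454735e-01,  1.52158795e+00, -1.37211300e-05,
        1.32068645e+00, -6.66074413e-02]), 'qd': array([-1.10260171e-03,  2.58889256e-04, -2.70168398e-05, -1.14896403e-04,
       -6.08979011e-04, -6.99715210e-05]), 'effort': array([-9.46175969e-04, -5.31806016e+01, -3.52728403e+01,  7.07883085e-02,
        2.44182476e-02, -7.90000445e-05]), 'eef_pos': array([206.34609871, 509.54170078, 204.8924005 ]), 'eef_rot': array([-3.14045781e+00, -6.23811282e-05,  2.75680509e+00]), 'wrist_force': array([ 0.30644155, -0.02099627,  0.1846639 ]), 'moment': array([0.00521593, 0.01041758, 0.05207583]), 'finger_force': 0.0, 'finger_gap': 93.95945071313056}
scene [[443.4536671501629, 0.0, 277.8498312567973], [0.0, 443.4536671501629, 207.3671326839463], [0.0, 0.0, 1.0]] [[0.837, -0.272, 0.474, 153.533], [-0.547, -0.412, 0.729, -814.41], [-0.003, -0.87, -0.493, 506.208], [0.0, 0.0, 0.0, 1.0]]
side [[390.6212511690391, 0.0, 268.5087623849967], [0.0, 390.6212511690391, 213.90318973241247], [0.0, 0.0, 1.0]] [[0.887, -0.243, 0.393, 226.694], [-0.461, -0.434, 0.774, -874.648], [-0.018, -0.868, -0.497, 527.832], [0.0, 0.0, 0.0, 1.0]]
```

View pics/scene0.png

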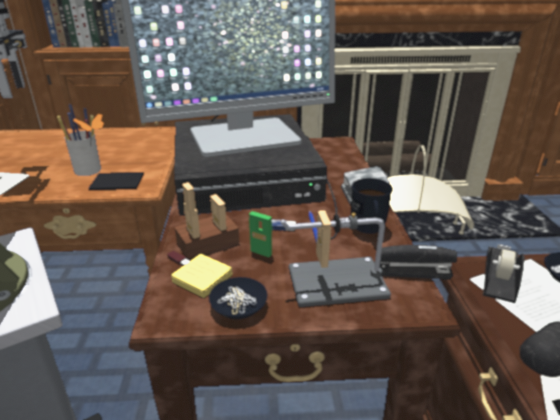

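View pics/side0.png

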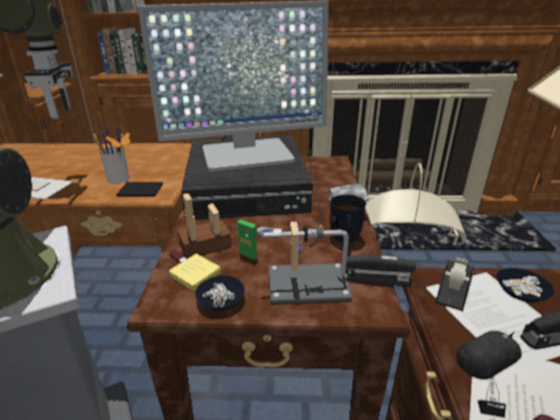

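The scene view shows the tall fob at (191,210) and the spare fob at (218,215) in the rack. The hung fob is at (324,238), the green lookalike at (261,235) and the tip near (275,224). I'll enlarge both views to read points.

```bash
python3 - <<'E'
import pickle,cv2,numpy as np
d=pickle.load(open("d0.pkl","rb"))
a=d["scene"]["color"][170:310,165:405,::-1];cv2.imwrite("pics/c1.png",cv2.resize(a,None,fx=3.33,fy=3.33,interpolation=cv2.INTER_CUBIC))
a=d["side"]["color"][185:310,160:360,::-1];cv2.imwrite("pics/c2.png",cv2.resize(a,None,fx=4,fy=4,interpolation=cv2.INTER_CUBIC))
E
```

```text
(no output)
```

View pics/c1.png

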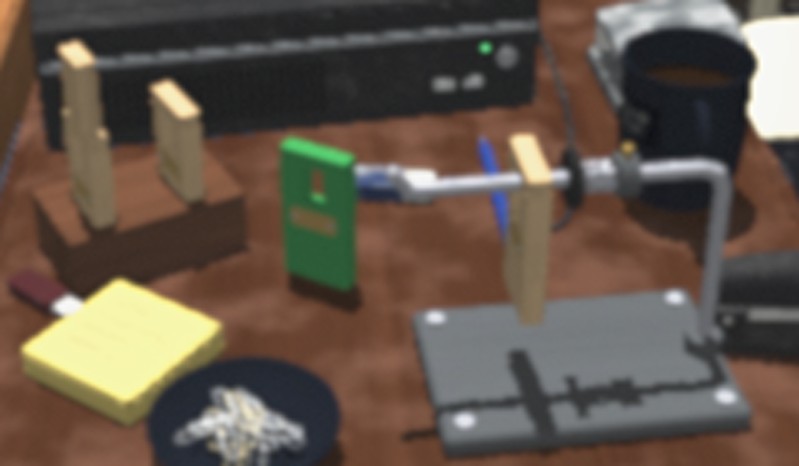

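View pics/c2.png

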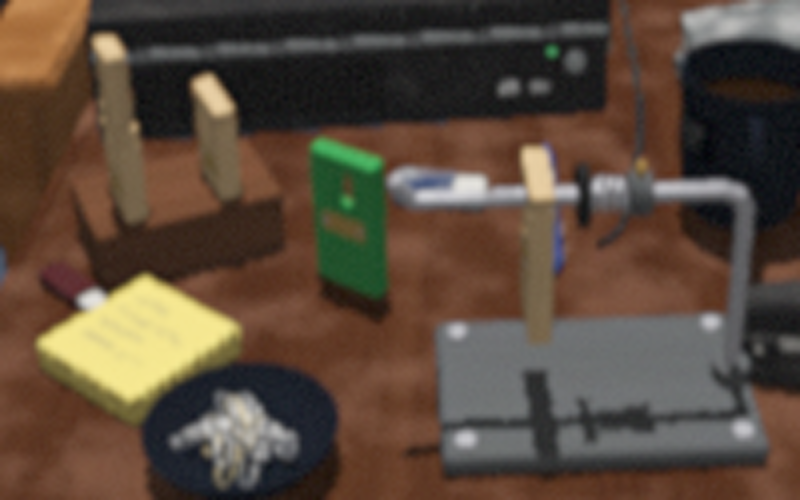

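```bash
cat > h.py <<'E'
import pickle,cv2,numpy as np
d=pickle.load(open("d0.pkl","rb"))
def ray(n,u,v):
    K,T=d[n]["camera_matrix"],d[n]["T"];r=T[:3,:3]@np.linalg.solve(K,[u,v,1]);return T[:3,3],r
def F(n,p): return (165+p[0]/3.33-.35,170+p[1]/3.33-.35) if n=="scene" else (160+p[0]/4-.375,185+p[1]/4-.375)
def tri(a,b):
    A=[];y=[]
    for n,p in(("scene",a),("side",b)):
        o,r=ray(n,*F(n,p));r=r/np.linalg.norm(r);P=np.eye(3)-np.outer(r,r);A.append(P);y.append(P@o)
    x=np.linalg.solve(sum(A),sum(y));e=[np.linalg.norm(P@x-q) for P,q in zip(A,y)]
    return x.round(1),round(max(e),1)
def atz(n,p,z):
    o,r=ray(n,*F(n,p));return (o+r*(z-o[2])/r[2]).round(1)
def dep(n,p):
    o,r=ray(n,*F(n,p));u,v=F(n,p);return (o+r*float(d[n]["range_z"][int(round(v)),int(round(u))])).round(1)
E
python3 - <<'E'
from h import *
P=dict(scrBL=((436,317),(457,330),13),scrBR=((675,297),(711,322),13),scrFR=((725,396),(743,429),13),scrFL=((465,421),(466,438),13),
tall=((78,55),(111,46),136),tallb=((68,43),(101,38),136),tallf=((88,66),(121,57),136),
spare=((175,100),(214,95),92),spareb=((157,84),(199,78),92),sparef=((192,115),(230,113),92),
hung=((531,159),(537,173),139),hungb=((521,136),(532,147),139),hungf=((541,182),(543,197),139),
green=((318,152),(347,153),86),greenL=((282,145),(312,145),86),greenR=((355,158),(385,160),86),
rFL=((62,242),(92,222),36),rFR=((243,197),(282,196),36),rBL=((35,195),(72,190),36),bend=((722,170),(745,187),125),collar=((628,170),(641,190),125),disc=((572,178),(583,194),125))
for k,(a,b,z) in P.items(): print(k,tri(a,b),atz("scene",a,z),atz("side",b,z),dep("scene",a),dep("side",b))
print("tip",atz("side",(400,186),135),dep("side",(400,186)))
E
```

```text
scrBL (array([ 535.9, -285.1,   15.9]), np.float64(0.1)) [ 538.1 -282.    13. ] [ 537.8 -281.6   13. ] [ 538.6 -281.4   12.4] [ 537.1 -282.8   14. ]
scrBR (array([ 660.7, -340.9,   13. ]), np.float64(0.2)) [ 660.9 -340.7   13. ] [ 660.6 -341.1   13. ] [ 661.  -340.6   12.9] [ 660.6 -341.1   12.9]
scrFR (array([ 624.8, -416.5,   11.1]), np.float64(0.2)) [ 623.2 -417.9   13. ] [ 623.2 -418.4   13. ] [ 623.5 -417.5   12.6] [ 623.  -418.7   13.3]
scrFL (array([ 500.3, -360.9,   14.2]), np.float64(0.4)) [ 500.8 -360.3   13. ] [ 501.2 -359.2   13. ] [ 502.4 -358.2   10.7] [ 501.4 -358.7   12.5]
tall (array([418.1, -98.4, 131.4]), np.float64(0.7)) [ 414.4 -108.7  136. ] [ 416.3 -105.9  136. ] [ 416.2 -103.8  133.4] [ 416.6 -104.6  135.3]
tallb (array([413.1, -98.6, 139.1]), np.float64(0.5)) [415.6 -91.5 136. ] [414.3 -93.6 136. ] [449.4   1.5  88.4] [414.7 -92.  135.2]
tallf (array([ 422.2, -101.4,  124.7]), np.float64(0.8)) [ 413.6 -124.2  136. ] [ 417.1 -121.5  136. ] [ 416.1 -117.6  132.4] [ 418.  -117.7  134. ]
spare (array([ 473.8, -101.5,   86.8]), np.float64(0.4)) [ 469.6 -111.    92
[... 1504 characters left out ...]
.3 -146.6   36. ] [ 5.18e+02 -9.63e+01  1.00e-01] [ 496.2 -141.5   32.6]
rBL (array([387.4, -83.3,  39.1]), np.float64(0.9)) [389.4 -76.9  36. ] [388.1 -80.   36. ] [390.  -75.3  35. ] [389.1 -75.   32.9]
bend (array([ 647.8, -373.9,  119.2]), np.float64(1.4)) [ 638.7 -382.4  125. ] [ 643.3 -378.9  125. ] [ 639.5 -381.7  124.4] [ 735.  -269.8   36.3]
collar (array([ 595.3, -361.4,  128.6]), np.float64(0.2)) [ 599.8 -356.8  125. ] [ 598.5 -357.1  125. ] [ 592.3 -364.5  131.4] [ 592.8 -364.9  131.1]
disc (array([ 573. , -345.8,  124.1]), np.float64(0.2)) [ 571.7 -347.3  125. ] [ 572.4 -346.6  125. ] [ 565.4 -354.3  130.7] [ 566.3 -355.9  132.1]
tip [ 492.5 -312.1  135. ] [ 493.1 -310.8  134.1]
```

Targets: the wood-coloured short plate at scene (324,238) is on the arm, so that is the hung fob. The green one at (261,235) stands on the desk and is the decoy. The plate with a tab at (191,210) is the tall fob, and (218,215) is the spare. The crops above confirm this. Next I retract clear of the screen and turn.

```bash
python3 -m creep '0 -1 -0.3 0 0 0;0 -1 -0.3 0 0 0;0 -1 -0.3 0 0 0;0 -1 -0.3 0 0 0;0 -1 -0.3 0 0 0;0 0 0 0 0 0.05;0 0 0 0 0 0.05;0 0 0 0 0 0.05;0 0 0 0 0 0.05;0 0 0 0 0 0.05;0 0 0 0 0 0.05;0 0 0 0 0 0.05;0 0 0 0 0 0.05;0 0 0 0 0 0'
```

```text
clock: 1.85
eef_pos: [131.3, 324.3, 265.3]
eef_rot: [-3.141, 0.0, 1.501]
wrist_force: [0.2, -0.2, -0.2]
finger_gap: 94.1
finger_force: 0.0
```

```bash
python3 -m creep '-0.9 0.65 0 0 0 0;-0.9 0.65 0 0 0 0;-0.9 0.65 0 0 0 0;-0.9 0.65 0 0 0 0;-0.9 0.65 0 0 0 0;-0.9 0.65 0 0 0 0;-0.9 0.65 0 0 0 0;-0.9 0.65 0 0 0 0;-0.9 0.65 0 0 0 0;-0.9 0.65 0 0 0 0;-0.9 0.65 0 0 0 0;0 0 0 0 0 0;0 0 0 0 0 0' && python3 - <<'E'
from cell import manip
import cv2,pickle
c=manip.camera("wrist");c["st"]=manip.read_state();pickle.dump(c,open("w1.pkl","wb"));cv2.imwrite("pics/w1.png",cv2.resize(c["color"][:,:,::-1],(800,600)))
print(c["camera_matrix"].tolist(),c["T"].round(3).tolist())
E
```

```text
clock: 3.48
eef_pos: [388.4, -90.5, 265.2]
eef_rot: [-3.141, -0.0, 1.502]
wrist_force: [-0.9, 0.4, 1.4]
finger_gap: 93.7
finger_force: 0.0
[[325.19226210127806, 0.0, 282.2157186167414], [0.0, 325.19226210127806, 210.78078422335955], [0.0, 0.0, 1.0]] [[0.998, -0.066, -0.022, 394.589], [-0.069, -0.955, -0.287, -7.145], [-0.002, 0.288, -0.958, 443.268], [0.0, 0.0, 0.0, 1.0]]
```

View pics/w1.png

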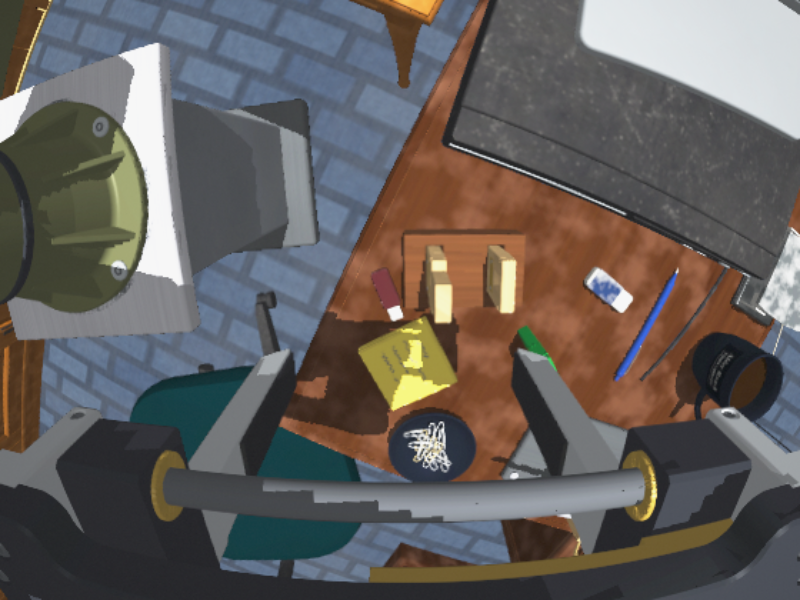

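The wrist view shows the tall fob's top face at corners (433,278), (449,275), (452,320) and (435,323). The spare's top is near (508,280), and the rack's back edge runs from (404,233) to (524,236).

```bash
cat >> h.py <<'E'
def wray(c,p,s=1/1.42857,off=(0,0)):
    u=np.array(p)*s+np.array(off)-(0.5-0.5*s);K=c["camera_matrix"];q=(u-K[:2,2])/K[0,0];t=np.hypot(*q)
    v=np.r_[q/t*np.sin(t),np.cos(t)];return c["T"][:3,3],c["T"][:3,:3]@v,u,v
def watz(c,p,z,**k):
    o,r,_,_=wray(c,p,**k);return (o+r*(z-o[2])/r[2]).round(1)
def wdep(c,p,**k):
    o,r,u,v=wray(c,p,**k);return (o+r/v[2]*float(c["range_z"][int(round(u[1])),int(round(u[0]))])).round(1)
def wtri(L):
    A=np.zeros((3,3));y=np.zeros(3)
    for o,r in L: P=np.eye(3)-np.outer(r,r)/(r@r);A+=P;y+=P@o
    return np.linalg.solve(A,y).round(1)
E
python3 - <<'E'
from h import *
c=pickle.load(open("w1.pkl","rb"))
for p,z in (((433,278),136),((449,275),136),((452,320),136),((435,323),136),((442.5,299),136),((508,280),92),((500,250),92),((515,310),92),((404,233),36),((524,236),36)): print(p,watz(c,p,z),wdep(c,p))
print(wtri([wray(c,(442.5,299))[:2],ray("scene",*F("scene",(78,55))),ray("side",*F("side",(111,46)))]))
a=c["color"][150:260,250:400,::-1];cv2.imwrite("pics/w1c.png",cv2.resize(a,None,fx=5,fy=5,interpolation=cv2.INTER_CUBIC))
E
```

```text
(433, 278) [409.  -84.2 136. ] [410.2 -90.7 110.1]
(449, 275) [420.  -82.8 136. ] [ 428.5 -108.    33.8]
(452, 320) [ 420.8 -115.4  136. ] [ 432.5 -163.8   -1.5]
(435, 323) [ 408.7 -116.7  136. ] [ 415.  -165.5   -0.8]
(442.5, 299) [414.8 -99.5 136. ] [414.8 -99.9 135. ]
(508, 280) [ 470.6 -100.6   92. ] [ 470.9 -101.    90.7]
(500, 250) [464.6 -76.1  92. ] [473.2 -84.7  48.4]
(515, 310) [ 476.3 -126.1   92. ] [ 498.  -157.6   -1. ]
(404, 233) [390.3 -66.6  36. ] [390.2 -68.4  23.7]
(524, 236) [498.4 -75.4  36. ] [498.9 -75.7  33.8]
[ 416.5 -100.9  132.7]
```

View pics/w1c.png

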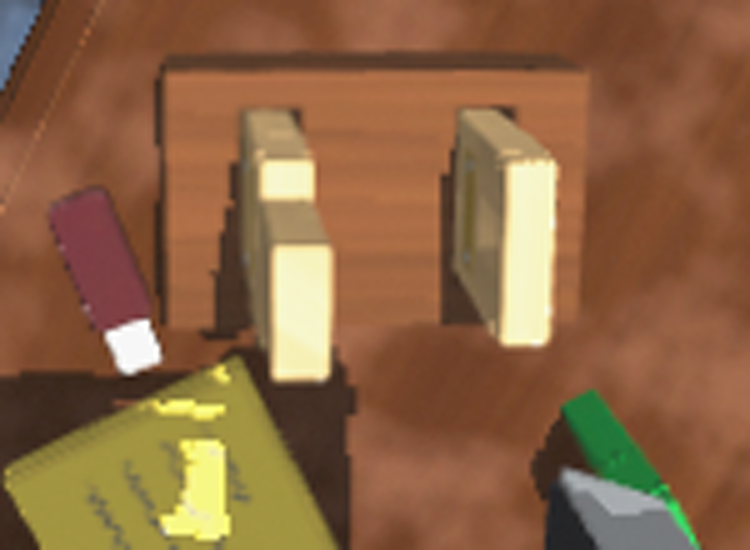

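The crop shows the tab top at corners (269,245), (331,245), (331,381) and (272,383), and the spare's top spans (500-555,160-346). The rack's top corners are (163,70) and (590,70).

```bash
python3 - <<'E'
from h import *
c=pickle.load(open("w1.pkl","rb"))
k=dict(s=.2,off=(250,150))
for n,p,z in (("t",(269,245),136),("t",(331,245),136),("t",(331,381),136),("t",(272,383),136),("tc",(301,313),136),("sc",(527,253),92),("s",(501,162),92),("s",(556,158),92),("s",(552,345),92),("s",(499,347),92),("r",(163,70),36),("r",(590,70),36),("r",(578,325),36)): print(n,p,watz(c,p,z,**k))
# depth clusters from all cams: tall fob top points
for nm in("scene","side","w"):
    C=c if nm=="w" else d[nm];v,u=np.mgrid[0:420,0:560];K=C["camera_matrix"];x=(u-K[0,2])/K[0,0];y=(v-K[1,2])/K[1,1]
    if nm=="w":
        t=np.hypot(x,y);f=np.tan(np.minimum(t,1.4))/np.maximum(t,1e-6);x=x*f;y=y*f
    Z=C["range_z"];P=(np.stack([x*Z,y*Z,Z],-1)@C["T"][:3,:3].T+C["T"][:3,3])
    for lab,ctr,zr in(("tall",(415,-102),(131,141)),("spare",(471,-103),(88,97)),("hung",(551,-339),(134,144))):
        m=(np.hypot(P[...,0]-ctr[0],P[...,1]-ctr[1])<40)&(P[...,2]>zr[0])&(P[...,2]<zr[1])&(Z>0)&(C["color"][...,0]>140)&(C["color"][...,2]<C["color"][...,0]-25)
        q=P[m]
        if len(q)>5: print(nm,lab,len(q),q.mean(0).round(1),"mid",((np.percentile(q,2,axis=0)+np.percentile(q,98,axis=0))/2).round(1),np.ptp(q,axis=0).round(1))
E
```

```text
t (269, 245) [409.2 -88.4 136. ]
t (331, 245) [421.4 -89.2 136. ]
t (331, 381) [ 420.3 -117.4  136. ]
t (272, 383) [ 408.4 -117.   136. ]
tc (301, 313) [ 414.8 -102.7  136. ]
sc (527, 253) [ 470.  -105.7   92. ]
s (501, 162) [464.3 -84.3  92. ]
s (556, 158) [477. -84.  92.]
s (552, 345) [ 475.9 -128.2   92. ]
s (499, 347) [ 463.3 -127.8   92. ]
r (163, 70) [389.7 -67.4  36. ]
r (590, 70) [499.7 -73.5  36. ]
r (578, 325) [ 496.1 -142.3   36. ]
scene tall 48 [ 414.  -105.4  134.1] mid [ 414.4 -105.   133.9] [12.5 27.2  3.6]
scene spare 73 [ 469.5 -108.4   90.1] mid [ 469.5 -107.6   89.9] [13.4 43.3  3.6]
scene hung 116 [ 550.9 -338.8  137.2] mid [ 551.1 -337.9  136.8] [26.  43.1  4.6]
side tall 39 [ 414.5 -106.4  134.9] mid [ 414.7 -105.5  133.8] [11.6 29.6  5.5]
side spare 58 [ 470.4 -108.5   91. ] mid [ 471.2 -107.1   90.6] [13.5 45.8  4.9]
side hung 89 [ 551.2 -340.4  138.3] mid [ 551.7 -338.4  137.7] [25.7 41.2  6.1]
w tall 334 [ 415.4 -102.6  134.4] mid [ 415.3 -103.   133.7] [13.1 28.1  5.3]
w spare 364 [ 470.5 -105.8   90.5] mid [ 470.6 -106.3   90.3] [13.4 43.6  4.7]
w hung 7 [ 540.1 -351.5  137.6] mid [ 539.8 -351.4  137.7] [3.1 3.7 2.6]
```

```bash
python3 -m creep '-0.29 0.69 0 0 0 0;0 0 1 0 0 0;0 0 1 0 0 0;0 0 1 0 0 0;0 0 0.6 0 0 0;0 0 0.5 0 0 0;0 0 0 0 0 0;0 0 0 0 0 0' && python3 -m creep '0 0 0 0 0 0;0 0 0 0 0 0;0 0 0 0 0 0;0 0 0 0 0 0;0 0 0 0 0 0;0 0 0 0 0 0;0 0 0 0 0 0;0 0 0 0 0 0;0 0 0 0 0 0;0 0 0 0 0 0' 1 30
```

```text
clock: 4.53
eef_pos: [415.8, -104.0, 102.5]
eef_rot: [3.14, 0.0, 1.501]
wrist_force: [-1.2, 0.4, -0.2]
finger_gap: 93.9
finger_force: 0.0
clock: 5.78
eef_pos: [415.4, -104.3, 101.5]
eef_rot: [3.142, 0.0, 1.5]
wrist_force: [0.3, 0.2, -1.0]
finger_gap: 12.1
finger_force: 30.0
```

```bash
python3 -m creep '0 0 -0.5 0 0 0;0 0 -0.5 0 0 0;0 0 -1 0 0 0;0 0 -1 0 0 0;0 0 -1 0 0 0;0 0 0 0 0 0.04;0 0 0 0 0 0.04;0 0 0 0 0 0.04;-0.75 0.6 0 0 0 0;-0.75 0.6 0 0 0 0;-0.75 0.6 0 0 0 0;-0.75 0.6 0 0 0 0;-0.75 0.6 0 0 0 0;0 0 0 0 0 0;0 0 0 0 0 0;0 0 0 0 0 0' && python3 - <<'E'
from cell import manip
import cv2,pickle
c=manip.camera("wrist");c["st"]=manip.read_state();pickle.dump(c,open("w2.pkl","wb"));
a=c["color"][140:340,180:440,::-1];cv2.imwrite("pics/w2.png",cv2.resize(a,None,fx=3,fy=3,interpolation=cv2.INTER_CUBIC))
for n in ("scene","side"):
    e=manip.camera(n);pickle.dump(e,open(n+"2.pkl","wb"))
E
```

```text
clock: 7.78
eef_pos: [458.7, -290.7, 261.7]
eef_rot: [3.141, -0.0, 1.124]
wrist_force: [0.4, -0.1, -0.3]
finger_gap: 12.0
finger_force: 30.0
```

View pics/w2.png

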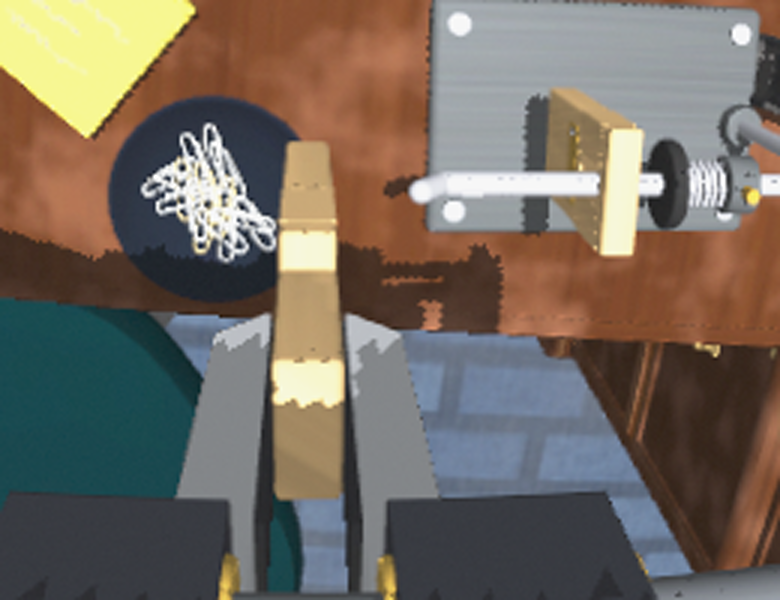

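The held fob is upright between the pads. Its shoulder ledge is at (308,231), its tab top edges are at (308,360) and (308,497), and its bottom edge is at (308,142). The tip is at (421,190), the rod axis runs along row 183, the hung top is centred near (622,190) and the disc is at about (665,185).

```bash
python3 - <<'E'
from h import *
c=pickle.load(open("w2.pkl","rb"));print(c["st"]["eef_pos"].round(1),c["st"]["eef_rot"].round(4))
k=dict(s=1/3,off=(180,140))
yaw=np.radians(-25.6);O=np.array([580.7,-350.1])
def S(p): q=np.array(p[:2])-O;return np.round([q@[np.cos(yaw),np.sin(yaw)],q@[-np.sin(yaw),np.cos(yaw)]],1)
for n,p,z in (("bot",(308,142),166.2),("shoulder+22",(308,231),252.2),("ledge+14",(308,270),252.2),("tabn+14",(308,360),296.2),("tabf-14",(308,497),296.2),
("tip",(421,190),135),("rod",(500,183),125),("rod",(590,183),125),("rod",(650,184),125),("rod",(770,184),125),
("hung",(607,127),139),("hung",(643,124),139),("hung",(637,254),139),("hung",(600,255),139),("disc top front",(667,143),141),("disc",(667,227),115),
("scr",(459,24),13),("scr",(741,34),13),("scr",(454,211),13)):
    w=watz(c,p,z,**k);e=wdep(c,p,**k);print(n,p,w[:2],S(w),"|",S(e),e[2])
print("tcp",S(c["st"]["eef_pos"]))
for nm in("scene","side"):
    E=pickle.load(open(nm+"2.pkl","rb"))
    cv2.imwrite(f"pics/{nm}2.png",cv2.resize(E["color"][120:310,180:380,::-1],None,fx=3,fy=3,interpolation=cv2.INTER_CUBIC))
E
```

```text
[ 458.7 -290.7  261.8] [3.1412 0.     1.124 ]
bot (308, 142) [ 468.9 -270.4] [-135.3   23.6] | [-135.3   24. ] 168.4
shoulder+22 (308, 231) [ 469.3 -269.7] [-135.2   24.4] | [-135.2   23.7] 250.0
ledge+14 (308, 270) [ 465.7 -277.2] [-135.2   16.1] | [-135.3   15.9] 252.1
tabn+14 (308, 360) [ 465.9 -276.8] [-135.2   16.5] | [-135.2   15.4] 293.9
tabf-14 (308, 497) [ 454.4 -300.8] [-135.2  -10.1] | [-135.2  -10.8] 295.2
tip (421, 190) [ 492.2 -306.9] [-98.5   0.7] | [-98.9   1.5] 137.9
rod (500, 183) [ 517.5 -319.3] [-70.3   0.5] | [-70.8   1.1] 127.4
rod (590, 183) [ 546.3 -333. ] [-38.4   0.6] | [-39.2   1.3] 127.5
rod (650, 184) [ 566.3 -342.8] [-16.1   0.4] | [-16.6   0.7] 126.2
rod (770, 184) [ 609.5 -363.1] [31.6  0.7] | [30.1  1.5] 127.7
hung (607, 127) [ 556.2 -312.6] [-38.3  23.2] | [-36.4  21.9] 133.0
hung (643, 124) [ 568.  -316.9] [-25.8  24.5] | [20.8 -1.2] 10.9
hung (637, 254) [ 550.5 -358.4] [-23.6 -20.5] | [ 28.3 -69.4] -1.0
hung (600, 255) [ 538.4 -352.8] [-37.  -20.7] | [  8.5 -69.6] -0.5
disc top front (667, 143) [ 573.  -325.7] [-17.5  18.7] | [-11.6  15.3] 126.1
disc (667, 227) [ 569.1 -365.1] [ -4.  -18.5] | [-11.3 -12.7] 133.2
scr (459, 24) [ 537.2 -281.6] [-68.8  43. ] | [-68.8  42.9] 12.6
scr (741, 34) [ 660.  -339.9] [67.1 43.5] | [66.8 43.5] 13.6
scr (454, 211) [ 500.7 -359.4] [-68.1 -43. ] | [-68.1 -43. ] 12.5
tcp [-135.6    0.8]
```

```bash
python3 -m creep '-0.045 0 0.5 0 0 0;0 0 1 0 0 0;0 0 0.6 0 0 0;0 0 0.4 0 0 0;0 0 0 0 0 0;0 0 0 0 0 0;0 0 0 0 0 0' && python3 - <<'E'
from cell import manip
import cv2,pickle
c=manip.camera("wrist");c["st"]=manip.read_state();pickle.dump(c,open("w3.pkl","wb"));
a=c["color"][140:340,180:440,::-1];cv2.imwrite("pics/w3.png",cv2.resize(a,None,fx=3,fy=3,interpolation=cv2.INTER_CUBIC))
E
```

```text
clock: 8.8
eef_pos: [458.2, -293.3, 162.4]
eef_rot: [3.14, 0.0, 1.123]
wrist_force: [0.4, 0.6, -1.1]
finger_gap: 11.9
finger_force: 30.0
```

View pics/w3.png

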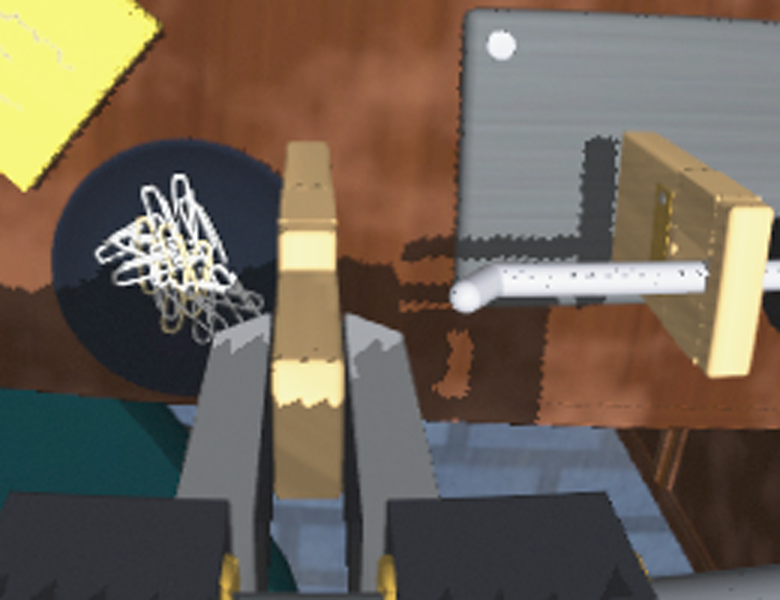

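The fob is lowered in front of the tip. The tip is at (466,295), the rod axis runs from (520,282) to (690,275), and the fob's shoulder is at (308,229). I'll check the alignment numerically.

```bash
python3 - <<'E'
from h import *
c=pickle.load(open("w3.pkl","rb"));print(c["st"]["eef_pos"].round(1),c["st"]["eef_rot"].round(4))
k=dict(s=1/3,off=(180,140))
yaw=np.radians(-25.6);O=np.array([580.7,-350.1])
def S(p): q=np.array(p[:2])-O;return np.round([q@[np.cos(yaw),np.sin(yaw)],q@[-np.sin(yaw),np.cos(yaw)]],1)
z0=c["st"]["eef_pos"][2]-95.5
for n,p,z in (("bot+22",(308,142),z0),("shoulder+22",(307,230),z0+86),("ledge+14",(308,270),z0+86),("tabn+14",(308,360),z0+130),("tabf-14",(308,497),z0+130),
("tip",(466,295),135),("rod",(520,282),125),("rod",(600,278),125),("rod",(690,275),125),("scr",(501,44),13),
("hung",(733,208),139),("hung",(773,208),139),("hung",(757,374),139),("hung",(709,377),139)):
    w=watz(c,p,z,**k);e=wdep(c,p,**k);print(n,p,S(w),"|",S(e),e[2])
print(S(c["st"]["eef_pos"]))
E
```

```text
[ 458.2 -293.3  162.2] [3.1403e+00 2.0000e-04 1.1231e+00]
bot+22 (308, 142) [-134.4   20.9] | [-134.4   21.5] 69.3
shoulder+22 (307, 230) [-134.7   21.9] | [-134.6   20.9] 149.4
ledge+14 (308, 270) [-134.5   13.4] | [-134.5   13.8] 154.2
tabn+14 (308, 360) [-134.5   13.8] | [-134.5   12.8] 194.6
tabf-14 (308, 497) [-134.6  -12.8] | [-134.5  -13.4] 195.8
tip (466, 295) [-98.4   0.6] | [-99.    1.7] 137.8
rod (520, 282) [-83.6  -0.2] | [-84.3   1.1] 128.3
rod (600, 278) [-63.5   0.5] | [-64.4   1.6] 127.9
rod (690, 275) [-39.5   0.9] | [-40.8   2.1] 128.1
scr (501, 44) [-68.6  43.4] | [-68.4  43.3] 12.1
hung (733, 208) [-36.7  22.4] | [-35.6  21.8] 136.7
hung (773, 208) [-26.   22.5] | [-24.7  21.8] 136.6
hung (757, 374) [-23.1 -20.5] | [ 53.7 -91.3] 0.2
hung (709, 377) [-36.5 -20.6] | [ 32.3 -92.6] -2.3
[-135.1   -1.7]
```

```bash
python3 -m creep '0.015 0.2 0.02 0 0 0;0 0.2 0 0 0 0;0 0.2 0 0 0 0;0 0.2 0 0 0 0;0 0.1 0 0 0 0;0 0 0 0 0 0' ; python3 -m creep '0 0.2 0 0 0 0;0 0.2 0 0 0 0;0 0.2 0 0 0 0;0 0 0 0 0 0;0 0 0 0 0 0'
```

```text
clock: 9.6
eef_pos: [490.7, -308.2, 160.5]
eef_rot: [-3.141, -0.0, 1.123]
wrist_force: [0.2, -0.2, -0.9]
finger_gap: 11.6
finger_force: 30.0
clock: 10.22
eef_pos: [512.2, -318.5, 160.5]
eef_rot: [-3.141, -0.0, 1.123]
wrist_force: [0.2, -0.0, -0.5]
finger_gap: 12.0
finger_force: 30.0
```

```bash
python3 -m creep '0 0.1 0.1 0 0 0;0 0.15 0.1 0 0 0;0 0.15 0 0 0 0;0 0.15 0 0 0 0;0 0.15 0 0 0 0;0 0 0 0 0 0' ; python3 -m creep '0 0.1 0 0 0 0;0 0.1 0 0 0 0;0 0.05 0 0 0 0;0 0.05 0 0 0 0;0 0 0 0 0 0;0 0 0 0 0 0'
```

```text
clock: 10.98
eef_pos: [537.8, -330.8, 152.5]
eef_rot: [-3.142, 0.0, 1.123]
wrist_force: [-0.1, -0.2, 0.1]
finger_gap: 12.2
finger_force: 30.0
clock: 11.72
eef_pos: [548.3, -335.8, 152.7]
eef_rot: [3.141, 0.0, 1.123]
wrist_force: [0.2, 0.0, -0.3]
finger_gap: 12.1
finger_force: 30.0
```

```bash
python3 -m creep '0 0.05 0 0 0 0;0 0.05 0 0 0 0;0 0.05 0 0 0 0;0 0 0 0 0 0;0 0 0 0 0 0'
```

```text
clock: 12.35
eef_pos: [553.7, -338.4, 152.6]
eef_rot: [-3.142, -0.0, 1.123]
wrist_force: [-0.8, 0.8, -0.5]
finger_gap: 12.2
finger_force: 30.0
```

```bash
python3 -m creep '0 0.025 0 0 0 0;0 0.025 0 0 0 0;0 0 0 0 0 0;0 0 0 0 0 0'
```

```text
clock: 12.85
eef_pos: [555.4, -339.2, 152.6]
eef_rot: [-3.141, -0.0, 1.123]
wrist_force: [-4.8, 2.8, 1.5]
finger_gap: 11.8
finger_force: 30.0
```

```bash
python3 -m creep '0 0.008 0 0 0 0;0 0 0 0 0 0;0 0 0 0 0 0;0 0 0 0 0 0;0 0 0 0 0 0'
```

```text
clock: 13.48
eef_pos: [555.7, -339.4, 152.6]
eef_rot: [-3.141, -0.0, 1.123]
wrist_force: [-5.0, 2.0, 0.4]
finger_gap: 11.9
finger_force: 30.0
```

```bash
python3 -m creep '0 -0.05 0 0 0 0;0 -0.05 0 0 0 0;0 0 0.04 0 0 0;0 0 0.03 0 0 0;0 0 0 0 0 0;0 0 0 0 0 0'
```

```text
clock: 14.22
eef_pos: [552.3, -337.7, 149.9]
eef_rot: [3.141, 0.0, 1.123]
wrist_force: [0.2, 1.6, -0.7]
finger_gap: 11.8
finger_force: 30.0
```

```bash
python3 -m creep '0 0 0.015 0 0 0;0 0 0 0 0 0;0 0 0 0 0 0' && python3 -m creep '0 0 0 0 0 0;0 0 0 0 0 0;0 0 0 0 0 0;0 0 0 0 0 0;0 0 0 0 0 0;0 0 0 0 0 0;0 0 0 0 0 0;0 0 0 0 0 0' 0.6 && python3 - <<'E'
from cell import manip
import cv2
c=manip.camera("wrist")
a=c["color"][140:340,180:440,::-1];cv2.imwrite("pics/w4.png",cv2.resize(a,None,fx=3,fy=3,interpolation=cv2.INTER_CUBIC))
E
```

```text
clock: 14.6
eef_pos: [552.2, -337.7, 149.2]
eef_rot: [3.142, 0.0, 1.123]
wrist_force: [0.0, -0.1, -1.9]
finger_gap: 11.9
finger_force: 30.0
clock: 15.6
eef_pos: [552.2, -337.7, 149.2]
eef_rot: [-3.142, 0.0, 1.123]
wrist_force: [0.7, -0.3, 0.0]
finger_gap: 37.4
finger_force: 0.0
```

View pics/w4.png

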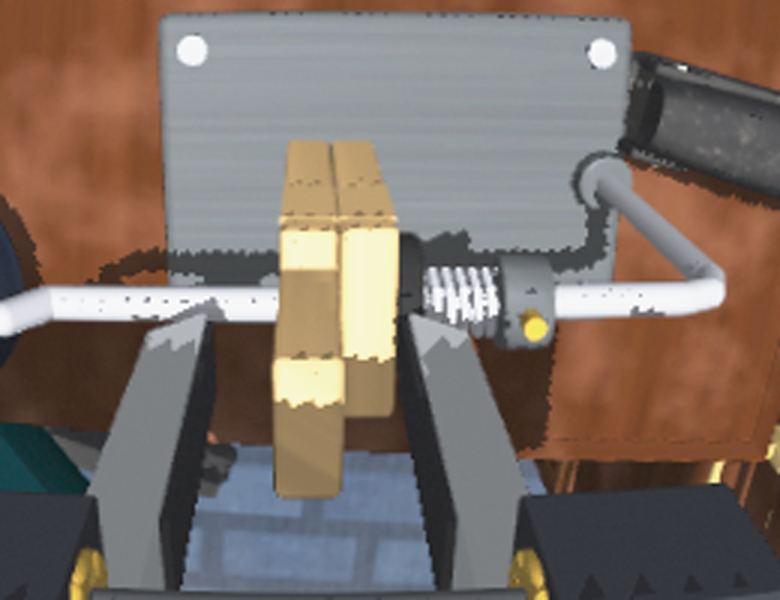

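Both fobs hang side by side against the buffer, with the tall one at (308,430) and the short one at (370,290). The fingers are clear on both sides, so I raise the tool straight up.

```bash
python3 -m creep '0 0 -0.3 0 0 0;0 0 -0.5 0 0 0;0 0 -0.8 0 0 0;0 0 -1 0 0 0;0 0 -1 0 0 0;0 0 0 0 0 0;0 0 0 0 0 0;0 0 0 0 0 0;0 0 0 0 0 0' && python3 - <<'E'
from cell import manip
import cv2
c=manip.camera("side")
cv2.imwrite("pics/s5.png",cv2.resize(c["color"][120:310,150:380,::-1],None,fx=3,fy=3,interpolation=cv2.INTER_CUBIC))
E
```

```text
clock: 16.77
eef_pos: [552.1, -337.6, 292.5]
eef_rot: [-3.14, -0.0, 1.123]
wrist_force: [-0.3, -0.6, -0.0]
finger_gap: 37.7
finger_force: 0.0
```

View pics/s5.png

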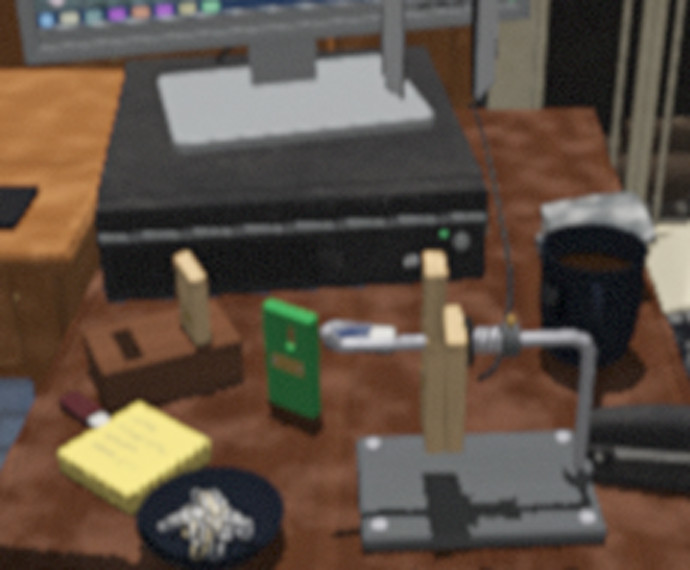

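The tall fob at (434,350) and the hung fob at (453,380) hang upright at the buffer, the spare is still in the rack at (192,300), and the robot is clear.

```bash
python3 -c "
from cell import manip
print(manip.sign_off())"
```

```text
the job is handed in; nothing more can be done
None
```

I threaded the tall fob onto the arm, pressed it and the hung fob against the buffer at about 5.5 N for over half a second, and let go. Both now hang side by side at the buffer, the spare fob is still in the rack, and I handed the job in at about 17 s; no verdict came back.

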